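# Wedge the print head off its platen roller and hold it

### The job

The print mechanism on the service plate needs its platen roller changed. Take the long slim wedge out of the compartment tray by its grip post, lay it flat on the floor of the plate's guide channel with its thin end towards the lifting lug, and push it along the floor under the lug until the sprung print head just lifts off the roller: about 2 mm of daylight between head and roller, no more than 3. Finish holding it there: keep the wedge gripped and do not let go, so that I can draw the roller out; lift the head with the wedge only, and leave the roller, the other two tools and the things lying about where they are.

Things in the scene. Friction and masses are not known exactly. Their poses are not given: they have to be found in the camera images.
- print_mechanism: Print mechanism on a flat aluminium plate 270 x 120 x 8 mm, fixed to the bench, nowhere higher than 47 mm. Origin: centre of the plate's underside, at bench level. +x runs along the plate from its open end (x = -135 mm, towards the robot) to the carrier's hinge; z up. Dark side plates at y = +-52 mm, x 30 to 131 mm; a motor sticks out to y = -70 mm.
- channel (a point): Guide channel for the wedge: this point is on its floor (the plate's upper face, 8 mm above the bench), midway across, 60 mm before the lug's nose (mechanism x = -80 mm); same axes as the mechanism. Two black rails, 5 mm high, inner faces 36 mm apart, x -132 to -35 mm in the mechanism's frame, mouth flared. Past the lug the floor is clear up to x = 44 mm (front wall of the roller's trough).
- head_carrier (a joint): Hinge of the head carrier, rad: about 0 while the head rests on the roller, growing as the front end rises. Axis along the mechanism's y at x = 115, z = 26 mm. Head 60 mm and lug 135 mm from the axis: the gap between head and roller is 60 mm times this value (2 mm at 0.033), the lug's rise 135 mm times it. Spring and weight press down with about 5 N at the lug.
- lift_lug: Lifting lug: steel tab 32 mm wide with a round nose (radius 4 mm) along y, at the carrier's front end, in line with the channel. Origin: lowest point of the nose, in its middle: mechanism x = -20 mm; with the head down it is 4 mm above the channel floor, 12 mm above the bench.
- print_head: Print head: black bar 12 x 76 x 8 mm along y under the carrier's finned aluminium heat sink. Origin: centre of its underside, which rests on the roller at the start.
- platen_roller: Platen roller: black rubber roller 12 mm thick, 104 mm long (y) with its shaft ends, lying loose in its trough across the mechanism at x = 55 mm, under the print head. Origin: underside, middle.
- wedge_tray: Black compartment tray, fixed, 112 (x) x 174 (y) x 14 mm, walls and floor 3 mm thick; three compartments side by side along y, each 106 x 54 mm, centres at y = -57.5, 0 and +57.5 mm. Origin: underside, centre. Each holds one white plastic tool; which lies where changes.
- slim_wedge: Long slim wedge, smooth white plastic, the longest tool: 93 mm (x) x 26 mm (y), about 60 g. Origin: centre of its underside. Thin end at x = +46.5 mm, 2 mm thick; the top rises 1 in 6 to 14.5 mm at x = -28.5 mm, then a heel 18 mm long carries an upright grip post, 18 (x) x 20 (y) mm, centre x = -37.5 mm, top 46 mm above the underside. In the tray the underside is 3 mm above the bench.
- slim_wedge_tip (a point): Middle of the lower edge of the slim wedge's thin end.
- steep_wedge: Short steep wedge, same plastic, same grip post; not for this job. 58 mm long (x), 26 mm wide, rising from 2 to 18 mm over 40 mm; post centre at x = -20 mm, top 46 mm above the underside. Origin: centre of its underside.
- flat_shim: Flat shim, same plastic, same grip post; not for this job. 73 mm long (x), 26 mm wide, level at 8 mm all along; post centre at x = -27.5 mm, top 46 mm above the underside. Origin: centre of its underside.
- spare_roller: New platen roller waiting on the bench at the right, black, 12 mm thick, 104 mm long (y). To be left alone. Origin: underside, middle.
- screwdriver: Red-handled screwdriver lying near the front edge of the bench, 24 x 172 x 24 mm, long axis y. To be left alone. Origin: underside, middle.
- tape_roll: Roll of black tape lying flat at the left, 59 mm across, 19 mm high. To be left alone. Origin: underside, middle.

How it is judged:
On the way, in this order (a step that is already met when the one before it is completed fails the run):
1. the long slim wedge is gripped and lifted out of the tray (height (world z) of slim_wedge above 0.035 m and contact force between the fingers and slim_wedge above 2 N), for 0.1 s.
2. the wedge lies flat in the guide channel, thin end towards the lug, while the head still rests on the roller (z of slim_wedge in the frame of print_mechanism between 0.004 and 0.0105 m and y of slim_wedge in the frame of print_mechanism between -0.008 and 0.008 m and angle between slim_wedge's own z axis and vertical below 0.06 rad and angle between the x axis of slim_wedge and the x axis of print_mechanism, either way round below 0.16 rad and contact force between the fingers and slim_wedge above 2 N and x of slim_wedge_tip in the frame of print_mechanism between -0.09 and 0.005 m and value of joint head_carrier below 0.008 rad and contact force between print_head and platen_roller above 1 N), for 0.1 s.
At the end, for the whole second after the job is handed in: Head still, 0.8 to 3 mm off the roller (hinge 0.0134 to 0.05 rad); slim wedge carries the lug (over 1 N), rests flat on the channel floor (over 0.5 N; 2.5 mm, 8 mm aside, 0.06 rad tilt, 0.16 yaw), gripped (over 2 N); robot off lug and head; roller within 6 mm, tools within 30 mm of their places (value of joint head_carrier between 0.0134 and 0.05 rad and velocity of joint head_carrier between -0.03 and 0.03 rad/s and contact force between print_head and platen_roller below 0.1 N and contact force between slim_wedge and lift_lug above 1 N and contact force between the fingers and slim_wedge above 2 N and contact force between slim_wedge and print_mechanism above 0.5 N and z of slim_wedge in the frame of print_mechanism between 0.004 and 0.0105 m and y of slim_wedge in the frame of print_mechanism between -0.008 and 0.008 m and angle between slim_wedge's own z axis and vertical below 0.06 rad and angle between the x axis of slim_wedge and the x axis of print_mechanism, either way round below 0.16 rad and contact force between each of the arm, the fingers and lift_lug below 0.5 N and contact force between each of the arm, the fingers and print_head below 0.5 N and linear speed of slim_wedge below 0.02 m/s and distance of platen_roller from where it was at the start of the episode below 0.006 m and distance of each of steep_wedge, flat_shim from where it was at the start of the episode below 0.03 m); the arm keeps its last pose, push and grip.
It fails at once if the head is lifted more than 5 mm off the roller (hinge above 0.083 rad) (value of joint head_carrier above 0.083 rad).
It fails at once if the robot itself pushes the lug or the head (over 3 N) instead of the wedge (contact force between any of the arm, the fingers and lift_lug above 3 N or contact force between any of the arm, the fingers and print_head above 3 N).
It fails at once if the platen roller is pushed out of place (over 10 mm) (distance of platen_roller from where it was at the start of the episode above 0.01 m).
It fails at once if one of the other two tools, the spare roller, the screwdriver or the tape roll is moved more than 30 mm (distance of any of steep_wedge, flat_shim, spare_roller, screwdriver, tape_roll from where it was at the start of the episode above 0.03 m).
It also fails if it takes over 38 s, if anything falls off the work surface, if the arm or the gripper's body presses on something with over 40 N, if the wrist force passes 120 N, or if a joint passes its speed limit or range.

### The arm

A 6-joint arm with a two-finger parallel gripper is mounted at the origin on a cart in front of the work surface, level with it; the furniture and walls round the work are solid. World frame = base frame: x ahead of the robot, y to its left, z up, the work surface at z = 0. Lengths are in m, angles in rad, forces in N, time in s.
With the tool pointing down it reaches from about 0.275 to 0.75 m from the base axis. Payload 10.2 kg.
Tool frame: the origin (TCP) lies midway between the tips of the shut fingers; the grasp point (between the pads) lies 19 mm behind it; z points along the fingers, y is the direction in which the jaws open and shut (so a half turn about z gives the same grasp; the last joint's range is limited). The gripper opens to 88 mm and grips with 3 to 60 N. Pads are 18 mm wide; open, the fingers measure 123 mm over their backs; the gripper's body (75 mm by 187 mm) begins 45 mm behind the grasp point.
Start: joints at [-1.423, 0.313, 1.498, -0, 1.331, -0.223], TCP at [0.19, -0.489, 0.239] pointing down, gripper open.
Joint ranges: [-2.94, 2.94], [-0.97, 2.17], [0.19, 2.56], [-1.23, 4.37], [0.02, 3.11], [-2.88, 2.88]. Speed limits (rad/s): [2.39, 2.39, 3.01, 3.14, 3.14, 3.14].

### API

Orientations are given as a unit quaternion [w, x, y, z].
In Python, from workcell import sense, imaging, close_job gives the robot as it stands. The module is installed in compiled form; this text tells all that it offers.
- The arm moves only by the shell command python3 -m crank 'ROWS' [FORCE]. ROWS is JSON, a list that holds one entry, the list of rows, each a list of 7 numbers: the gripper's target within -1 to 1 (shut at 1, half-way at 0, fully open at -1), then the shift along the tool's x, y, z in cm, then the turn, a rotation vector about the tool's x, y, z in units of 5 degrees (1.0 is 5 degrees). In form: [[[jaw, tx, ty, tz, ax, ay, az], ...]]. A call has 1 to 10 rows; each row is the pose to reach, as a shift and turn from the pose commanded when the call began, along the tool's axes at that moment; what a row does not reach only later rows make up. A row lasts 1/12 s, in which the tool goes at most 41.7 mm and 7.16 degrees, less where a joint would pass 70% of its speed; a pose out of reach is approached as far as the arm can. A call with a gripper value outside its range is refused whole. The fingers move at their own pace and stop on an object; FORCE is the grip in N (left out, the last holds). Time passes only in rows, so rows that repeat a pose let the fingers close. It gives the time, the measured TCP pose, the force and the opening at its end, in the units of the state.
- sense(): the state, without advancing time (a new reading comes with each control period).
- imaging.camera(name): name is "side" or "top" or "wrist"; returns the picture (384x512x3 uint8, red, green, blue); there is no depth.
- imaging.camera_model(name): a dict with "intrinsics" (3x3 intrinsics, pixels), "pose" (4x4, takes a point from camera to world coordinates). Camera axes: x right, y up, looking along -z (the intrinsics and any distortion apply to the point x, -y, -z); pixel columns grow to the right and rows downward; lengths in m; the calibration is good to about 2 mm. A picture is of the moment at which its call begins: read the wrist's pose just before it. camera_model takes no time and is no camera call; for the wrist camera it gives the pose at the moment of the call.
- close_job(): hands the job in, once; it reports no verdict.
The state is a dict: "time_s": time; "joint_positions": joint angles; "qvel": joint speeds; "joint_torque": joint torques, N m; "eef_pos": TCP position; "tcp_rot": TCP orientation; "ft_force": force on the tool from outside, world axes, zero at the start; "moment": the same for the moment, N m; "opening": opening from 0.0 (shut) to 1.0 (fully open).
Only numpy, scipy, OpenCV 4.12 (cv2) and the standard library are available. Lean on these libraries where they do the work, as an engineer would, in place of code of your own. Each camera call takes 0.05 s, during which the arm holds its last target.

## Working session

There is one attempt and no reset: what is moved stays moved. The work goes in short steps, Python scripts to look and compute and a shell command to move; the robot and the scene stay as the last step left them, time stands still between calls to the robot, and variables do not carry over. Pictures are saved under pics/ and viewed, and the job is handed in when it is done.

```bash
mkdir -p pics
python3 - <<'E'
from workcell import sense, imaging
import cv2
s=sense(); print({k:s[k] for k in s})
for n in ["top","side","wrist"]:
    m=imaging.camera_model(n); print(n,m)
    im=imaging.camera(n); cv2.imwrite(f"pics/{n}0.png",im[:,:,::-1])
E
```

```text
{'time_s': 0.0, 'joint_positions': array([-1.42337733e+00,  3.13429325e-01,  1.49839407e+00, -8.16220440e-07,
        1.33098695e+00, -2.23407212e-01]), 'qvel': array([ 0.00118023, -0.00090944,  0.00072311,  0.00018025,  0.00081521,
        0.0018674 ]), 'joint_torque': array([ 1.53252349e-03, -4.02215445e+01, -2.52269500e+01,  6.95771165e-02,
        3.52943118e-02, -8.42136524e-05]), 'eef_pos': array([ 0.19020285, -0.48908813,  0.23818784]), 'tcp_rot': array([-6.08418804e-04,  9.82859978e-01,  1.84352633e-01,  2.27308012e-05]), 'ft_force': array([-0.36450522, -0.35785736, -0.1934195 ]), 'moment': array([ 0.00620352, -0.04233137,  0.01756284]), 'opening': 0.9976426544199557}
top {'intrinsics': array([[444.9328132 ,   0.        , 255.91942349],
       [  0.        , 444.9328132 , 193.75708623],
       [  0.        ,   0.        ,   1.        ]]), 'pose': array([[ 0.01856171,  0.98195602, -0.1881963 ,  0.27079   ],
       [-0.99969103,  0.02133974,  0.01274581,  0.07402431],
       [ 0.01653189,  0.18790157,  0.98204872,  1.29305606],
       [ 0.        ,  0.        ,  0.        ,  1.
[... 171 characters left out ...]
  1.        ]]), 'pose': array([[ 0.92069127,  0.15445705, -0.35842797,  0.1441345 ],
       [-0.38941237,  0.30192959, -0.8701704 , -0.81441204],
       [-0.02618394,  0.94073457,  0.33813143,  0.41166354],
       [ 0.        ,  0.        ,  0.        ,  1.        ]])}
wrist {'intrinsics': array([[280.57212238,   0.        , 254.83127056],
       [  0.        , 280.57212238, 188.63447586],
       [  0.        ,   0.        ,   1.        ]]), 'pose': array([[ 0.36165883,  0.88335128,  0.29814997,  0.26767903],
       [-0.93230985,  0.3430475 ,  0.11452842, -0.45782495],
       [-0.00111077, -0.31938837,  0.94762326,  0.3850418 ],
       [ 0.        ,  0.        ,  0.        ,  1.        ]])}
```

View pics/top0.png

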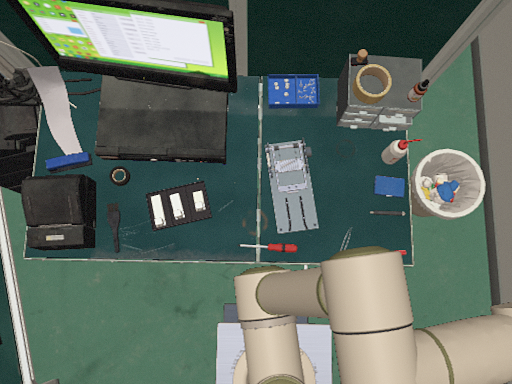

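View pics/side0.png

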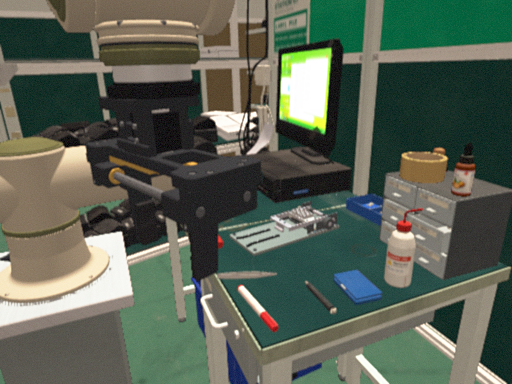

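View pics/wrist0.png

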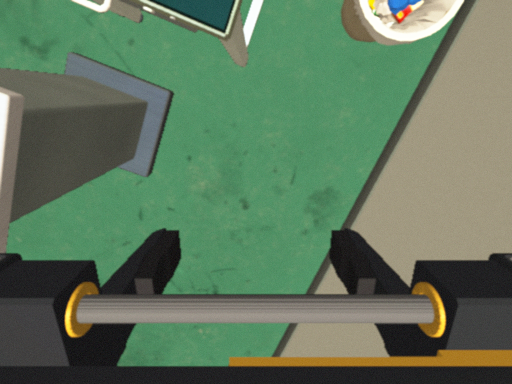

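```bash
cat > h.py <<'E'
import numpy as np,cv2
from workcell import sense, imaging
def ray(m,px):
    K=m["intrinsics"];P=m["pose"]
    px=np.atleast_2d(px).astype(float)
    d=np.c_[(px[:,0]-K[0,2])/K[0,0],-(px[:,1]-K[1,2])/K[1,1],-np.ones(len(px))]
    return P[:3,3],d@P[:3,:3].T
def onz(m,px,z):
    o,d=ray(m,px); return o+d*((z-o[2])/d[:,2])[:,None]
def proj(m,X):
    P=m["pose"];K=m["intrinsics"]
    c=(np.atleast_2d(X)-P[:3,3])@P[:3,:3]
    return np.c_[K[0,0]*c[:,0]/-c[:,2]+K[0,2],K[1,1]*-c[:,1]/-c[:,2]+K[1,2]]
def tri(m1,p1,m2,p2):
    o1,d1=ray(m1,p1);o2,d2=ray(m2,p2);d1=d1[0]/np.linalg.norm(d1);d2=d2[0]/np.linalg.norm(d2)
    A=np.c_[d1,-d2];t=np.linalg.lstsq(A,o2-o1,rcond=None)[0]
    a=o1+t[0]*d1;b=o2+t[1]*d2
    return (a+b)/2,np.linalg.norm(a-b)
E
python3 - <<'E'
from h import *
im=cv2.imread("pics/top0.png"); m=imaging.camera_model("top")
a=cv2.resize(im[170:240,135:225],None,fx=8,fy=8,interpolation=cv2.INTER_CUBIC); b=cv2.resize(im[130:240,255:325],None,fx=5.4,fy=5.4,interpolation=cv2.INTER_CUBIC)
cv2.imwrite("pics/a.png",a);cv2.imwrite("pics/b.png",b)
g=im.min(2); mask=np.zeros_like(g); mask[170:240,135:225]=(g[170:240,135:225]>150)*255
for c in cv2.findContours(mask,0,1)[0]:
    if cv2.contourArea(c)<30: continue
    r=cv2.minAreaRect(c); box=cv2.boxPoints(r)
    print(r, onz(m,[r[0]],0.012).round(3), np.round(onz(m,box,0.012)[:,:2],3).tolist())
for p in [(147,192),(208,180),(214,216),(155,229)]: print(onz(m,[p],0.014))
print(np.linalg.norm(onz(m,[(147,192)],0.014)-onz(m,[(208,180)],0.014)))
for p in [(266,145),(301,140),(318,227),(280,233)]: print(onz(m,[p],0.008).round(3))
E
```

```text
((157.45840454101562, 210.3003387451172), (30.55234718322754, 10.401667594909668), 78.2317123413086) [[0.461 0.342 0.012]] [[0.502, 0.368], [0.509, 0.339], [0.421, 0.316], [0.415, 0.345]]
((176.58824157714844, 205.8529510498047), (25.223705291748047, 9.943960189819336), 75.96376037597656) [[0.475 0.287 0.012]] [[0.508, 0.312], [0.515, 0.284], [0.444, 0.263], [0.436, 0.29]]
((198.59616088867188, 200.48077392578125), (18.8271484375, 9.60969066619873), 78.69007110595703) [[0.493 0.224 0.012]] [[0.517, 0.244], [0.523, 0.217], [0.469, 0.204], [0.463, 0.231]]
[[0.514217   0.37525726 0.014     ]]
[[0.55400604 0.19902548 0.014     ]]
[[0.44771702 0.17755117 0.014     ]]
[[0.40654068 0.34539978 0.014     ]]
0.18066767215056065
[[0.667 0.03  0.008]]
[[ 0.685 -0.076  0.008]]
[[ 0.423 -0.125  0.008]]
[[ 0.403 -0.015  0.008]]
```

View pics/a.png

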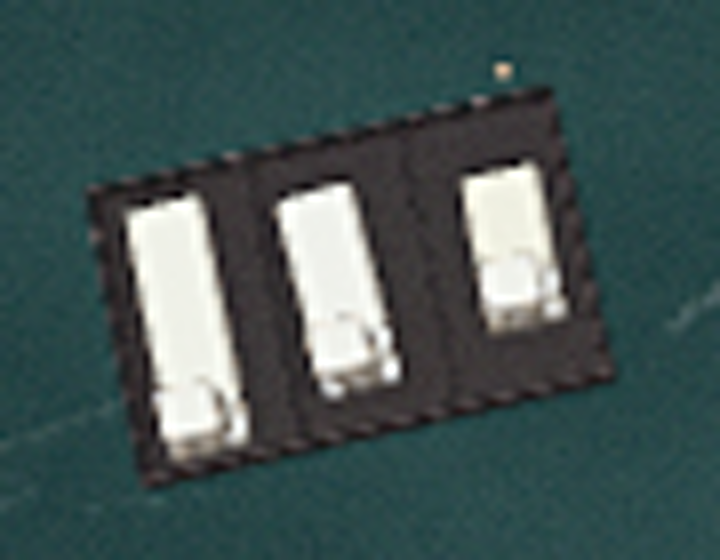

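View pics/b.png

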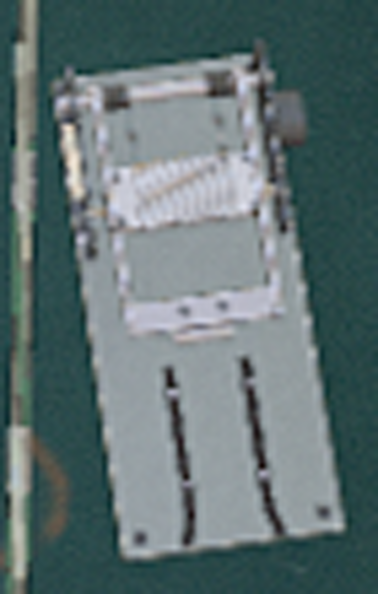

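```bash
python3 -m crank '[[[0,29.9,-30.1,0,0,0,1.2],[0,29.9,-30.1,0,0,0,1.2],[0,29.9,-30.1,0,0,0,1.2],[0,29.9,-30.1,0,0,0,1.2],[0,29.9,-30.1,0,0,0,1.2],[0,29.9,-30.1,0,0,0,1.2],[0,29.9,-30.1,0,0,0,1.2],[0,29.9,-30.1,0,0,0,1.2],[0,29.9,-30.1,0,0,0,1.2],[0,29.9,-30.1,0,0,0,1.2]]]' 30
python3 - <<'E'
from h import *
s=sense(); print(s['eef_pos'],s['tcp_rot'],s['joint_positions'])
im=imaging.camera("wrist"); cv2.imwrite("pics/w1.png",im[:,:,::-1])
m=imaging.camera_model("top")
print("post top", onz(m,[(158.75,220.0)],0.049))
from scipy.spatial.transform import Rotation as R
q=s['tcp_rot']; print(R.from_quat([q[1],q[2],q[3],q[0]]).as_matrix().round(3))
E
```

```text
time_s: 0.98
eef_pos: [0.357, -0.1054, 0.2388]
tcp_rot: [0.0, 0.991, 0.132, 0.0]
ft_force: [-0.1, -0.6, -0.1]
opening: 0.501
[ 0.35698804 -0.10539567  0.23884175] [1.52888540e-04 9.91195657e-01 1.32405099e-01 1.88251577e-04] [-6.04868689e-01 -3.50707075e-02  1.90176159e+00  2.81612546e-05
  1.27441749e+00  7.00329308e-01]
post top [[0.4283344  0.32903982 0.049     ]]
[[ 0.965  0.262  0.   ]
 [ 0.262 -0.965 -0.   ]
 [ 0.     0.    -1.   ]]
```

View pics/w1.png

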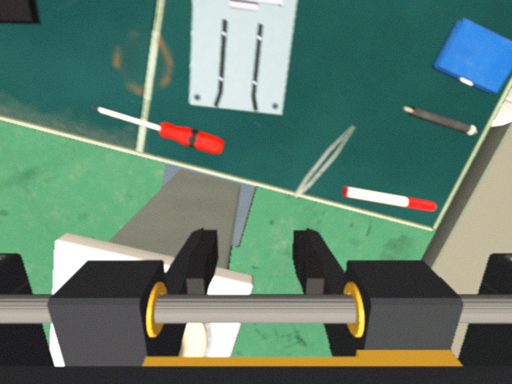

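```bash
python3 -m crank '[[[0,10.4,-40.2,0,0,0,0],[0,10.4,-40.2,0,0,0,0],[0,10.4,-40.2,0,0,0,0],[0,10.4,-40.2,0,0,0,0],[0,10.4,-40.2,0,0,0,0],[0,10.4,-40.2,0,0,0,0],[0,10.4,-40.2,0,0,0,0],[0,10.4,-40.2,0,0,0,0],[0,10.4,-40.2,0,0,0,0],[0,10.4,-40.2,0,0,0,0]]]'
python3 -m crank '[[[0,0,0,0,0,0,0],[0,0,0,0,0,0,0]]]'
python3 - <<'E'
from h import *
import pickle
s=sense(); m=imaging.camera_model("wrist"); im=imaging.camera("wrist"); cv2.imwrite("pics/w2.png",im[:,:,::-1]); pickle.dump((s,m),open("w2.pkl","wb"))
print(s['eef_pos'],s['ft_force'])
E
```

```text
time_s: 1.87
eef_pos: [0.3507, 0.3101, 0.2386]
tcp_rot: [0.0, 0.991, 0.133, -0.0]
ft_force: [0.8, -1.8, 0.1]
opening: 0.499
time_s: 2.03
eef_pos: [0.3508, 0.3089, 0.2381]
tcp_rot: [0.0, 0.991, 0.134, -0.001]
ft_force: [-0.5, 0.2, 0.3]
opening: 0.496
[0.35083729 0.30886533 0.23811457] [-0.45159422  0.17905554  0.32021971]
```

View pics/w2.png

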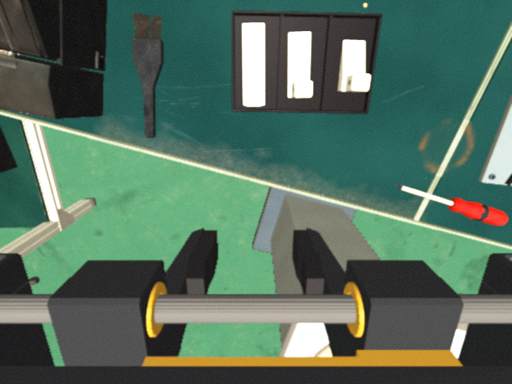

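```bash
python3 -m crank '[[[0,4,-1,9,0,0,0],[0,4,-1,9,0,0,0],[0,4,-1,9,0,0,0],[0,4,-1,9,0,0,0],[0,4,-1,9,0,0,0]]]'
python3 - <<'E'
from h import *
import pickle
s=sense(); m=imaging.camera_model("wrist"); im=imaging.camera("wrist"); cv2.imwrite("pics/w3.png",im[:,:,::-1]); pickle.dump((s,m),open("w3.pkl","wb"))
print(s['eef_pos'],m['pose'].round(3))
s2,m2=pickle.load(open("w2.pkl","rb"))
for f,mm in (("w2",m2),("w3",m)):
    im=cv2.imread(f"pics/{f}.png"); g=im.min(2); print(g[:230].max())
    mask=((g>150)*255).astype('uint8'); mask[200:]=0
    for c in cv2.findContours(mask,0,1)[0]:
        if cv2.contourArea(c)<200: continue
        r=cv2.minAreaRect(c); print(f,np.round(r[0],1),np.round(r[1],1),r[2])
im=cv2.imread("pics/w2.png"); cv2.imwrite("pics/w2z.png",cv2.resize(im[0:125,225:385],None,fx=4.5,fy=4.5,interpolation=cv2.INTER_CUBIC))
E
```

```text
time_s: 2.5
eef_pos: [0.3877, 0.3267, 0.149]
tcp_rot: [0.0, 0.991, 0.132, -0.0]
ft_force: [-0.0, -0.1, 0.5]
opening: 0.5
[0.38773463 0.3266801  0.14898653] [[ 0.26   0.915  0.309  0.468]
 [-0.965  0.247  0.084  0.35 ]
 [ 0.    -0.32   0.947  0.296]
 [ 0.     0.     0.     1.   ]]
255
w2 [157.2 190.7] [344.2  74. ] 14.826478958129883
w2 [507.4 147.6] [25.1 81.9] 21.25050163269043
w2 [354.5  65. ] [52. 31.] 90.0
w2 [299.5  64. ] [66. 25.] 90.0
w2 [474.  119.8] [ 44.5 196.6] 34.2646484375
w2 [253.  64.] [84. 22.] 90.0
255
w3 [ 68. 188.] [ 22. 102.] 90.0
w3 [391.7 102.9] [45.6 68.4] 5.19442892074585
w3 [320.  102.5] [34. 87.] 0.0
w3 [259.5 103. ] [108.  29.] 90.0
```

View pics/w3.png

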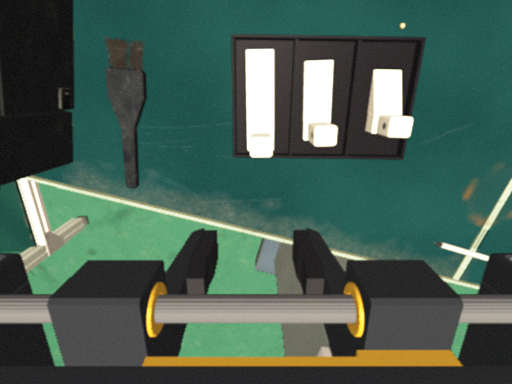

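View pics/w2z.png

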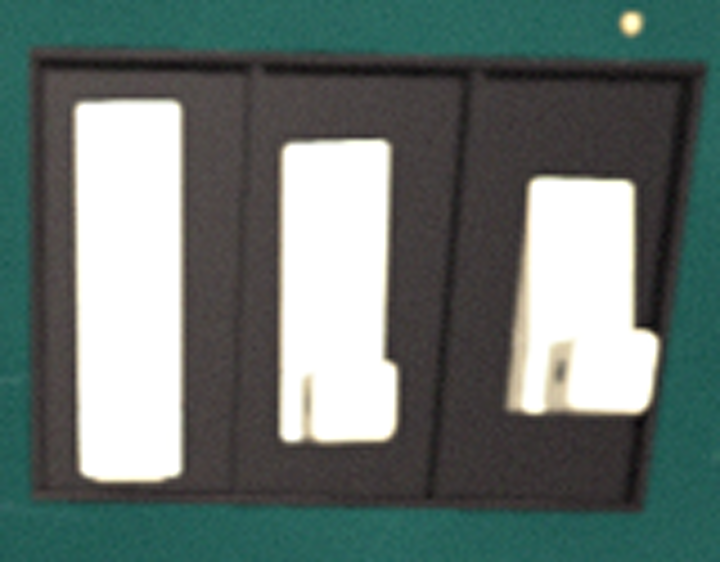

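Run:
```python
from h import *
im=cv2.imread("pics/w3.png"); c=im[30:170,225:425]
cv2.imwrite("pics/w3z.png",cv2.resize(np.clip(c.astype(float)**1.0,0,255).astype('uint8'),None,fx=4,fy=4,interpolation=cv2.INTER_CUBIC))
c=im[125:165,240:345].astype(float); c=np.clip((c-150)*2.4,0,255).astype('uint8')
cv2.imwrite("pics/w3p.png",cv2.resize(c,None,fx=7.5,fy=7.5,interpolation=cv2.INTER_CUBIC))
im=cv2.imread("pics/w2.png");c=im[85:115,235:315].astype(float); c=np.clip((c-150)*2.4,0,255).astype('uint8')
cv2.imwrite("pics/w2p.png",cv2.resize(c,None,fx=10,fy=10,interpolation=cv2.INTER_CUBIC))
```

```text
(no output)
```

View pics/w3p.png

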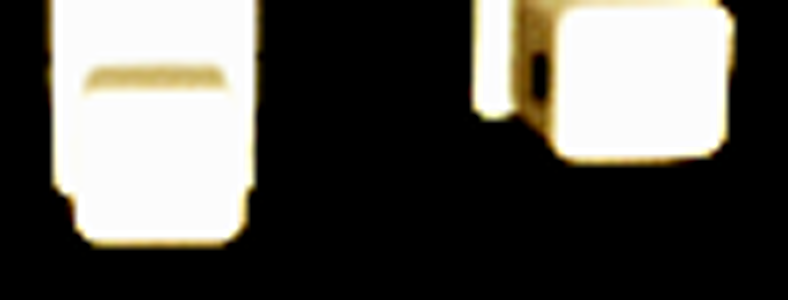

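View pics/w2p.png

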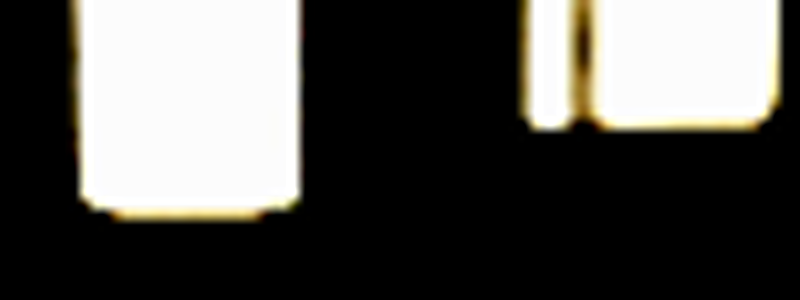

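View pics/w3z.png

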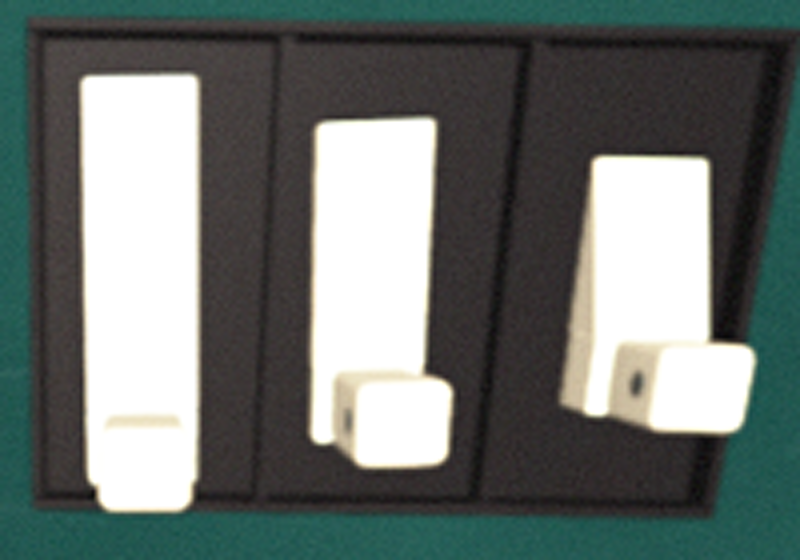

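Run:
```python
from h import *
import pickle
s2,m2=pickle.load(open("w2.pkl","rb")); s3,m3=pickle.load(open("w3.pkl","rb"))
mt=imaging.camera_model("top")
print("post near edge",tri(m2,(253.4,106.3),m3,(260.9,156.9)))
# thin end mid: w3z (140,75)/4+(225,30); w2z (128,100)/4.5+(225,0)
print("thin end",tri(m2,(128/4.5+224.6,100/4.5-.4),m3,(139.5/4+224.6,75/4+29.6)))
A=onz(m3,[(260.9,156.9),(260.9,136.4)],0.049);print(A)
B=onz(m3,[(139.5/4+224.6,75/4+29.6)],0.005);print("thin",B)
# heel corners bottom at w3z (88,485),(197,485) z~0.0175 top of heel
C=onz(m3,[(90/4+224.6,480/4+29.6),(197/4+224.6,480/4+29.6)],0.0175);print(C)
for n,mm in(("w3",m3),):
    # tray corners w3z
    print("tray",onz(mm,[(30/4+224.6,20/4+29.6),(795/4+224.6,32/4+29.6),(713/4+224.6,515/4+29.6),(38/4+224.6,505/4+29.6)],0.014).round(4))
# top edges left/right of body for yaw; left bounds at floor
ax=B[0]-A.mean(0);print("yaw",np.degrees(np.arctan2(ax[1],ax[0])),np.hypot(*ax[:2]))
# shim post
print("shim post",onz(m3,[(352/4+224.6,425/4+29.6),(450/4+224.6,425/4+29.6)],0.049))
print("top cam post",onz(mt,[(158.75-.4,220.0-.4)],0.049))
```

```text
post near edge (array([0.41720739, 0.33023346, 0.04581415]), np.float64(0.00012744967434729124))
thin end (array([0.50754787, 0.35570401, 0.00930158]), np.float64(0.00042290121348317525))
[[0.41783031 0.33054038 0.049     ]
 [0.43537042 0.33540243 0.049     ]]
thin [[0.50802831 0.35597584 0.005     ]]
[[0.41497522 0.34338385 0.0175    ]
 [0.42193813 0.31756463 0.0175    ]]
tray [[0.5111 0.3824 0.014 ]
 [0.5535 0.2162 0.014 ]
 [0.4471 0.1872 0.014 ]
 [0.4046 0.3545 0.014 ]]
yaw 15.775663212381618 0.08461509546824778
shim post [[0.44757869 0.29196632 0.049     ]
 [0.45314684 0.27132032 0.049     ]]
top cam post [[0.42943992 0.3302251  0.049     ]]
```

```bash
python3 -m crank '[[[0.15,3.9,0.4,0,0,0,0],[0.15,3.9,0.4,3,0,0,0],[0.15,3.9,0.4,6.5,0,0,0],[0.15,3.9,0.4,6.5,0,0,0],[0.15,3.9,0.4,6.5,0,0,0]]]'
python3 - <<'E'
from h import *
s=sense();print(s['eef_pos'],s['qvel'].round(3)); im=imaging.camera("wrist"); cv2.imwrite("pics/w4.png",im[:,:,::-1]);print(sense()['eef_pos'])
im=imaging.camera("top"); cv2.imwrite("pics/t4.png",cv2.resize(im[150:250,100:240,::-1],None,fx=5,fy=5))
E
```

```text
time_s: 2.97
eef_pos: [0.4259, 0.3339, 0.0848]
tcp_rot: [0.0, 0.991, 0.132, -0.0]
ft_force: [0.5, 0.2, 0.8]
opening: 0.426
[0.4259329  0.33391967 0.08483729] [ 0.005 -0.043 -0.045  0.     0.008  0.002]
[0.42669756 0.33445414 0.0861231 ]
```

View pics/w4.png

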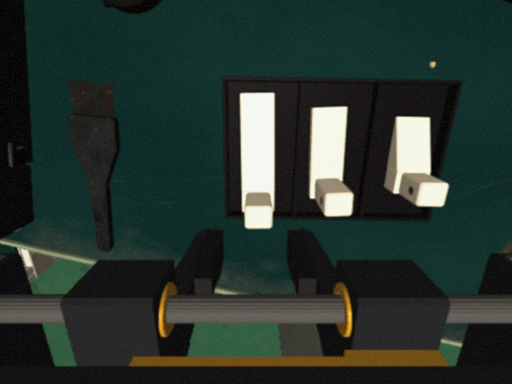

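```bash
python3 -m crank '[[[0.15,0,0.13,2,0,0,0],[0.15,0,0.13,4,0,0,0],[0.15,0,0.13,5.5,0,0,0],[0.15,0,0.13,6.4,0,0,0],[0.15,0,0.13,6.4,0,0,0]]]'
python3 - <<'E'
from h import *
s=sense();print(s['eef_pos'],s['qvel'].round(3)); im=imaging.camera("wrist"); cv2.imwrite("pics/w5.png",im[:,:,::-1]);print(sense()['eef_pos'],sense()['ft_force'])
E
```

```text
time_s: 3.48
eef_pos: [0.4265, 0.3331, 0.02]
tcp_rot: [-0.0, 0.991, 0.133, 0.0]
ft_force: [-0.6, 0.6, 0.1]
opening: 0.425
[0.42645224 0.33314269 0.02003714] [ 0.001 -0.028 -0.02   0.     0.029  0.   ]
[0.42688503 0.3333506  0.0208879 ] [0.62538385 0.27163489 1.04741621]
```

View pics/w5.png

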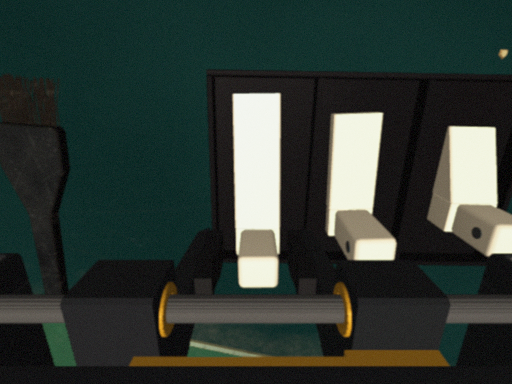

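```bash
python3 -m crank '[[[1,0,0,0,0,0,0],[1,0,0,0,0,0,0],[1,0,0,0,0,0,0],[1,0,0,0,0,0,0],[1,0,0,0,0,0,0],[1,0,0,0,0,0,0]]]' 40
```

```text
time_s: 4.03
eef_pos: [0.4269, 0.3334, 0.0208]
tcp_rot: [-0.0, 0.991, 0.133, 0.001]
ft_force: [-1.2, 0.1, 7.2]
opening: 0.22
```

```bash
python3 -m crank '[[[1,0,0,0,0,0,0],[1,0,0,-1,0,0,0],[1,0,0,-3,0,0,0],[1,0,0,-5.5,0,0,0],[1,0,0,-8,0,0,0],[1,0,0,-8,0,0,0],[1,0,0,-8,0,0,0],[1,0,0,-8,0,0,0]]]'
python3 - <<'E'
from h import *
im=imaging.camera("wrist"); cv2.imwrite("pics/w6.png",im[:,:,::-1]);s=sense();print(s['eef_pos'],s['ft_force'])
E
```

```text
time_s: 4.7
eef_pos: [0.426, 0.3329, 0.0993]
tcp_rot: [0.0, 0.991, 0.133, -0.0]
ft_force: [-0.3, 0.5, -1.4]
opening: 0.227
[0.42584087 0.33282729 0.09887081] [ 0.66525118  0.25540487 -1.59030441]
```

View pics/w6.png

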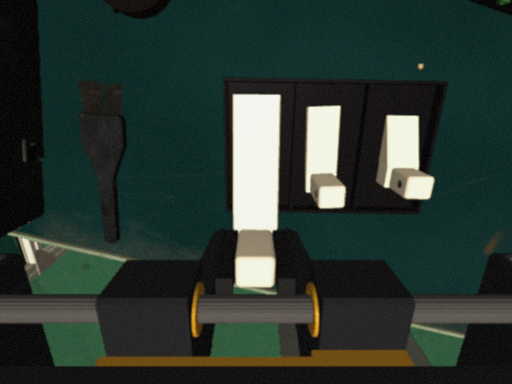

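```bash
python3 -m crank '[[[1,-0.4,1.4,-1.5,0,0,0],[1,-1.4,4.5,-4,0,0,0],[1,-2.4,8,-6.5,0,0,0],[1,-3.4,11.7,-8.5,0,0,0],[1,-4.5,15.3,-10,0,0,0],[1,-5.5,19,-11,0,0,0],[1,-6.5,22.5,-12,0,0,0],[1,-7.4,25,-12,0,0,0],[1,-8,26.7,-12,0,0,0],[1,-8,27.2,-12,0,0,0]]]'
python3 -m crank '[[[1,0,0,0,0,0,0],[1,0,0,0,0,0,0]]]'
python3 - <<'E'
from h import *
import pickle
s=sense(); m=imaging.camera_model("wrist"); im=imaging.camera("wrist"); cv2.imwrite("pics/w7.png",im[:,:,::-1]); pickle.dump((s,m),open("w7.pkl","wb"))
print(s['eef_pos'],s['tcp_rot'])
mt=imaging.camera_model("top"); im=imaging.camera("top"); cv2.imwrite("pics/t7.png",im[:,:,::-1])
print(sense()['eef_pos'])
E
```

```text
time_s: 5.58
eef_pos: [0.4203, 0.0476, 0.2191]
tcp_rot: [-0.0, 0.991, 0.131, -0.001]
ft_force: [-0.5, 0.2, -0.6]
opening: 0.221
time_s: 5.75
eef_pos: [0.4207, 0.0502, 0.2192]
tcp_rot: [-0.0, 0.991, 0.133, -0.001]
ft_force: [-0.7, 0.2, -1.1]
opening: 0.22
[0.42070211 0.05017436 0.2191987 ] [-3.07947580e-04  9.91173124e-01  1.32572382e-01 -5.53915462e-04]
[0.42067851 0.05062411 0.21935116]
```

View pics/w7.png

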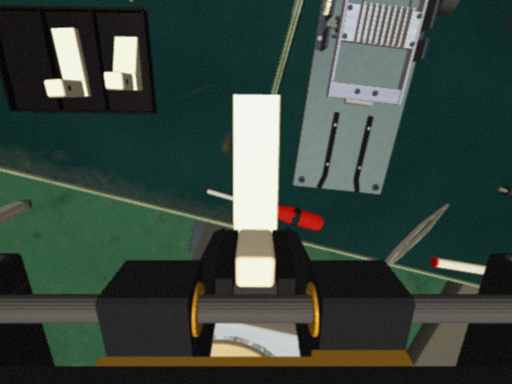

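Run:
```python
import cv2
im=cv2.imread("pics/w7.png"); cv2.imwrite("pics/w7z.png",cv2.resize(im[80:205,285:415],None,fx=4.6,fy=4.6,interpolation=cv2.INTER_CUBIC))
im=cv2.imread("pics/t7.png"); cv2.imwrite("pics/t7z.png",cv2.resize(im[185:240,265:325],None,fx=10,fy=10,interpolation=cv2.INTER_CUBIC))
```

```text
(no output)
```

View pics/w7z.png

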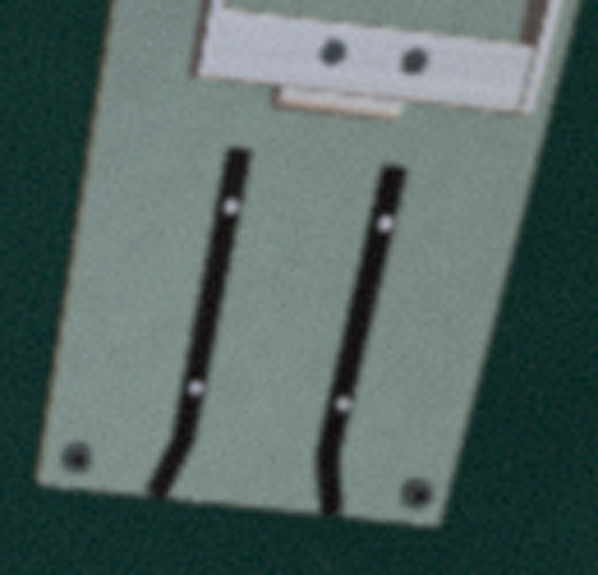

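View pics/t7z.png

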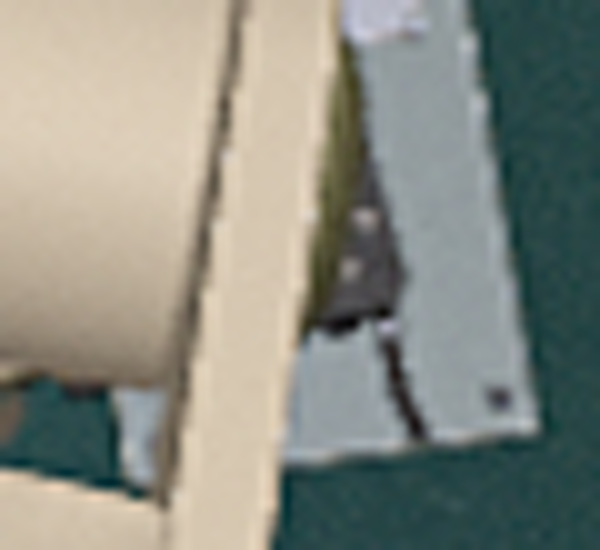

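Run:
```python
from h import *
import pickle
s7,m7=pickle.load(open("w7.pkl","rb")); mt=imaging.camera_model("top")
W=lambda p:((p[0]+.5)/4.6-.5+285,(p[1]+.5)/4.6-.5+80)
T=lambda p:((p[0]+.5)/5.4-.5+255,(p[1]+.5)/5.4-.5+130)
pts={'cL':((38,485),(124,555),.008),'cR':((440,524),(344,527),.008),'dL':((77,457),(140,538),.008),'dR':((417,493),(323,511),.008),
'sL1':((231,206),(173,393),.013),'sL2':((196,387),(187,487),.013),'sR1':((385,222),(250,384),.013),'sR2':((343,403),(264,474),.013)}
res={}
for k,(w,t,z) in pts.items():
    X,e=tri(m7,W(w),mt,T(t)); a=onz(m7,[W(w)],z)[0]; b=onz(mt,[T(t)],z)[0]
    res[k]=a; print(k,X.round(4),round(e,4),'wrist',a[:2].round(4),'top',b[:2].round(4))
m1=(res['sL1']+res['sR1'])/2; m2=(res['sL2']+res['sR2'])/2
d=m1-m2; print('rail mid',m1,m2,'yaw',np.degrees(np.arctan2(d[1],d[0])),'width',np.linalg.norm(res['sL1']-res['sR1']))
c=(res['cL']+res['cR'])/2; w=res['cL']-res['cR'];print('near mid',c,'yaw',np.degrees(np.arctan2(-w[0],w[1])),np.linalg.norm(w))
l=onz(m7,[W((275,104)),W((402,115))],.013); print('lug',l,l.mean(0),np.linalg.norm(l[0]-l[1]))
r=onz(m7,[W((239,150)),W((394,167))],.013); print('rail ends',r.mean(0))
```

```text
cL [ 0.4038 -0.0062  0.0118] 0.0021 wrist [ 0.4024 -0.0061] top [ 0.4046 -0.0074]
cR [ 0.4219 -0.1257  0.0057] 0.0013 wrist [ 0.4219 -0.1239] top [ 0.4221 -0.1257]
dL [ 0.4136 -0.0152  0.0074] 0.0016 wrist [ 0.4135 -0.0144] top [ 0.4139 -0.0159]
dR [ 0.4298 -0.1138  0.0088] 0.0016 wrist [ 0.4291 -0.1136] top [ 0.4305 -0.1145]
sL1 [ 0.4926 -0.0327  0.0089] 0.0014 wrist [ 0.4922 -0.031 ] top [ 0.4924 -0.0328]
sL2 [ 0.442 -0.041  0.007] 0.0004 wrist [ 0.4429 -0.0389] top [ 0.4414 -0.0406]
sR1 [ 0.4992 -0.0752  0.0065] 0.0004 wrist [ 0.4991 -0.0724] top [ 0.4983 -0.0745]
sR2 [ 0.4493 -0.0821  0.01  ] 0.001 wrist [ 0.4494 -0.0804] top [ 0.4493 -0.0821]
rail mid [ 0.49566525 -0.0516708   0.013     ] [ 0.44613729 -0.05964062  0.013     ] yaw 9.141417247202309 width 0.04199170613450418
near mid [ 0.41214225 -0.06500052  0.008     ] yaw 9.412337152259878 0.1194567701445778
lug [[ 0.51981508 -0.032904    0.013     ]
 [ 0.52595048 -0.06600171  0.013     ]] [ 0.52288278 -0.04945286  0.013     ] 0.033661574277141844
rail ends [ 0.50975831 -0.04852415  0.013     ]
```

```bash
python3 -m crank '[[[1,-0.8,2.8,1,0,0,0.4],[1,-1.8,6,3,0,0,0.8],[1,-2.8,9.5,6,0,0,1.2],[1,-3.2,11.1,9,0,0,1.2],[1,-3.2,11.1,12,0,0,1.2],[1,-3.2,11.1,14,0,0,1.2],[1,-3.2,11.1,14.5,0,0,1.2],[1,-3.2,11.1,14.5,0,0,1.2],[1,-3.2,11.1,14.5,0,0,1.2]]]'
python3 - <<'E'
from h import *
import pickle
s=sense(); m=imaging.camera_model("wrist"); im=imaging.camera("wrist"); cv2.imwrite("pics/w8.png",im[:,:,::-1]); pickle.dump((s,m),open("w8.pkl","wb"))
im=imaging.camera("side"); cv2.imwrite("pics/s8.png",im[:,:,::-1]);
print(sense()['eef_pos'],sense()['tcp_rot'])
mt=imaging.camera_model("top"); print(onz(mt,[(268,247),(297,246),(283,252),(283,243)],0.012).round(3))
cv2.imwrite("pics/s8z.png",cv2.resize(im[190:260,160:350,::-1],None,fx=4,fy=4,interpolation=cv2.INTER_CUBIC))
E
```

```text
time_s: 6.6
eef_pos: [0.4197, -0.0655, 0.0755]
tcp_rot: [0.0, 0.997, 0.081, 0.0]
ft_force: [0.2, -0.1, 0.5]
opening: 0.225
[ 0.41993362 -0.06573219  0.07600121] [6.05352686e-04 9.96706871e-01 8.10787922e-02 1.12940856e-03]
[[ 0.362  0.02   0.012]
 [ 0.366 -0.063  0.012]
 [ 0.348 -0.023  0.012]
 [ 0.374 -0.023  0.012]]
```

View pics/w8.png

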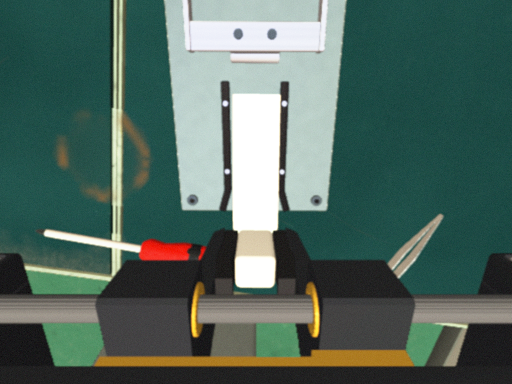

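View pics/s8.png

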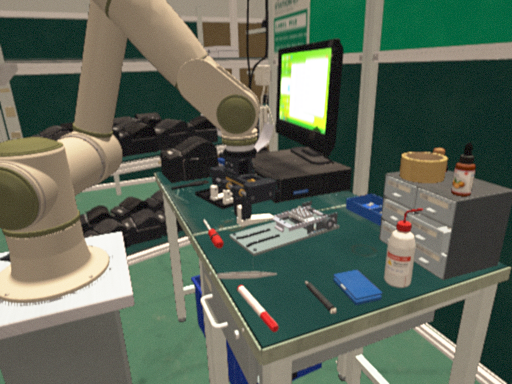

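```bash
python3 -m crank '[[[1,0,0,1.5,0,0,0],[1,0,0,3,0,0,0],[1,0,0,4.2,0,0,0],[1,0,0,4.7,0,0,0],[1,0,0,4.7,0,0,0],[1,0,0,4.7,0,0,0],[1,0,0,4.7,0,0,0]]]'
python3 - <<'E'
from h import *
s=sense();print(s['eef_pos'],s['ft_force'],s['tcp_rot'])
E
```

```text
time_s: 7.28
eef_pos: [0.4197, -0.066, 0.0286]
tcp_rot: [0.0, 0.997, 0.081, 0.001]
ft_force: [-0.6, -0.5, -1.0]
opening: 0.225
[ 0.41965138 -0.06603218  0.02863183] [-0.5529309  -0.48626776 -1.03399123] [4.29581795e-04 9.96738740e-01 8.06914534e-02 7.66991713e-04]
```

```bash
python3 -m crank '[[[1,0,0,0.15,0,0,0],[1,0,0,0.2,0,0,0],[1,0,0,0.2,0,0,0],[1,0,0,0.2,0,0,0]]]'
python3 -m crank '[[[1,0,0,0.05,0,0,0],[1,0,0,0.08,0,0,0],[1,0,0,0.08,0,0,0],[1,0,0,0.08,0,0,0]]]'
```

```text
time_s: 7.62
eef_pos: [0.4192, -0.0659, 0.0259]
tcp_rot: [0.0, 0.997, 0.081, 0.0]
ft_force: [0.5, -0.2, -0.1]
opening: 0.223
time_s: 7.95
eef_pos: [0.4192, -0.0659, 0.0258]
tcp_rot: [0.0, 0.997, 0.081, 0.0]
ft_force: [-3.6, 1.4, 14.2]
opening: 0.224
```

```bash
python3 -m crank '[[[1,0,0,-0.04,0,0,0],[1,0,0,-0.04,0,0,0],[1,0,0,-0.04,0,0,0]]]'
python3 - <<'E'
from h import *
import pickle
s=sense(); m=imaging.camera_model("wrist"); im=imaging.camera("wrist"); cv2.imwrite("pics/w9.png",im[:,:,::-1]); pickle.dump((s,m),open("w9.pkl","wb"))
cv2.imwrite("pics/w9z.png",cv2.resize(im[0:240,150:360,::-1],None,fx=2.5,fy=2.5,interpolation=cv2.INTER_CUBIC))
im=imaging.camera("side"); cv2.imwrite("pics/s9.png",im[:,:,::-1]);
cv2.imwrite("pics/s9z.png",cv2.resize(im[190:260,210:350,::-1],None,fx=5,fy=5,interpolation=cv2.INTER_CUBIC))
print(sense()['ft_force'],sense()['eef_pos'])
E
```

```text
time_s: 8.2
eef_pos: [0.4192, -0.0659, 0.0258]
tcp_rot: [0.0, 0.997, 0.081, 0.0]
ft_force: [-2.4, 0.2, 9.1]
opening: 0.225
[-2.87329903  0.40580285  9.04824089] [ 0.41925139 -0.06595636  0.0257957 ]
```

View pics/w9z.png

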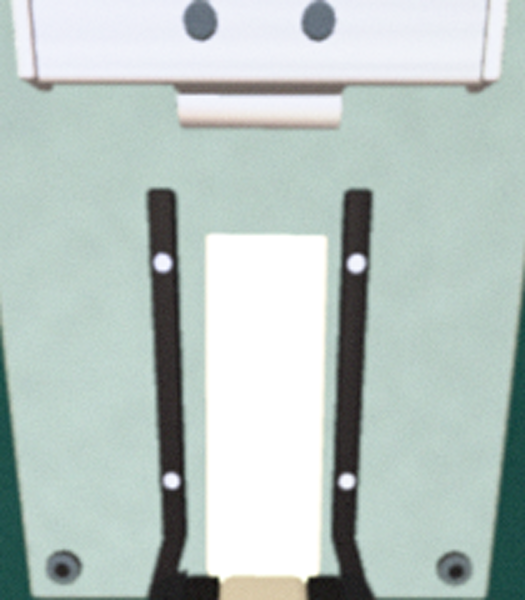

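View pics/s9z.png

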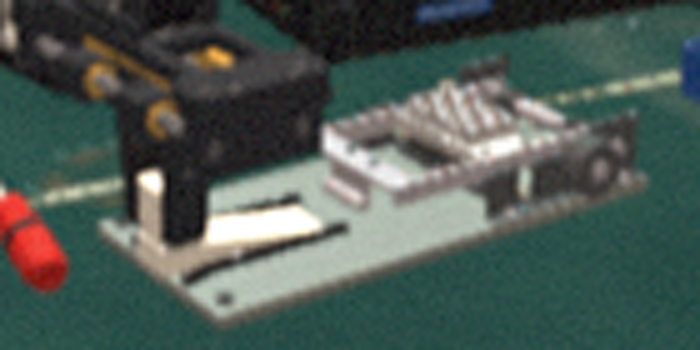

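Run:
```python
from h import *
import pickle
s,m=pickle.load(open("w9.pkl","rb"))
W=lambda p:((p[0]+.5)/2.5-.5+150,(p[1]+.5)/2.5-.5)
e=s['eef_pos']; q=s['tcp_rot']; yaw=2*np.arctan2(q[2],q[1]); print(np.degrees(yaw))
u=np.array([np.cos(yaw),np.sin(yaw)]); v=np.array([u[1],-u[0]])
for n,p,z in [('tipTop',(266,236),.010),('railendL',(162,190),.013),('railendR',(358,190),.013),('nose',(260,127),.0145),('noseL',(178,120),.0145),('noseR',(342,120),.0145),('dotL',(64,568),.008),('dotR',(455,568),.008),('scrL1',(163,263),.013),('scrR1',(357,263),.013),('scrL2',(171,481),.013),('scrR2',(347,481),.013),('wL2',(207,480),.017),('wR2',(320,480),.017),('wL',(206,240),.010),('wR',(327,240),.010)]:
    d=onz(m,[W(p)],z)[0,:2]-e[:2]; print(n,(1000*np.array([d@u,d@v])).round(1))
# mech axes estimate
O=np.array([0.4128,-0.066])+0.135*np.array([np.cos(np.radians(9.2)),np.sin(np.radians(9.2))])
d=e[:2]-O; a=np.radians(9.2); print('tcp in mech', d@[np.cos(a),np.sin(a)], d@[-np.sin(a),np.cos(a)])
```

```text
9.252260524191474
tipTop [83.3 -0.5]
railendL [ 92.5 -22.5]
railendR [92.5 18.9]
nose [104.4  -1.8]
noseL [105.7 -18.5]
noseR [105.7  14.9]
dotL [  1.7 -52.9]
dotR [ 1.6 48.6]
scrL1 [ 77.7 -23. ]
scrR1 [77.7 19.3]
scrL2 [ 27.3 -23.4]
scrR2 [27.3 19. ]
wL2 [ 29.  -14.4]
wR2 [29.  12.2]
wL [ 82.5 -13.7]
wR [82.5 12.9]
tcp in mech -0.12865598223894967 -0.0009567782137980627
```

```bash
python3 -m crank '[[[1,0.5,-0.04,0,0,0,0],[1,1.2,-0.08,0,0,0,0],[1,2,-0.12,0,0,0,0],[1,2.8,-0.12,0,0,0,0],[1,3.3,-0.12,0,0,0,0],[1,3.5,-0.12,0,0,0,0],[1,3.5,-0.12,0,0,0,0],[1,3.5,-0.12,0,0,0,0]]]'
python3 - <<'E'
from h import *
im=imaging.camera("wrist"); cv2.imwrite("pics/w10z.png",cv2.resize(im[0:240,150:360,::-1],None,fx=2.5,fy=2.5,interpolation=cv2.INTER_CUBIC))
print(sense()['ft_force'],sense()['eef_pos'],sense()['moment'])
E
```

```text
time_s: 8.97
eef_pos: [0.4543, -0.0592, 0.0258]
tcp_rot: [0.0, 0.997, 0.081, 0.001]
ft_force: [2.0, 1.4, 4.9]
opening: 0.22
[1.00699635 1.07368211 5.82064983] [ 0.45425394 -0.05924482  0.02579701] [ 0.13680952 -0.31252951 -0.03577743]
```

View pics/w10z.png

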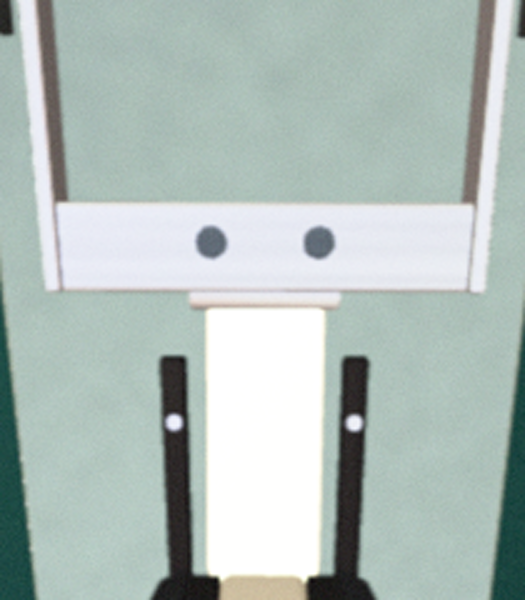

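```bash
python3 -m crank '[[[1,0.2,0,0,0,0,0],[1,0.5,0,0,0,0,0],[1,0.8,0,0,0,0,0],[1,1.1,0,0,0,0,0],[1,1.4,0,0,0,0,0],[1,1.5,0,0,0,0,0],[1,1.5,0,0,0,0,0],[1,1.5,0,0,0,0,0]]]'
python3 - <<'E'
from h import *
im=imaging.camera("wrist"); cv2.imwrite("pics/w11z.png",cv2.resize(im[0:240,150:360,::-1],None,fx=2.5,fy=2.5,interpolation=cv2.INTER_CUBIC))
im=imaging.camera("side"); cv2.imwrite("pics/s11.png",im[:,:,::-1]);
cv2.imwrite("pics/s11z.png",cv2.resize(im[190:260,210:350,::-1],None,fx=5,fy=5,interpolation=cv2.INTER_CUBIC))
print(sense()['ft_force'],sense()['eef_pos'],sense()['moment'])
E
```

```text
time_s: 9.68
eef_pos: [0.4676, -0.0567, 0.0258]
tcp_rot: [-0.0, 0.997, 0.081, -0.001]
ft_force: [-7.7, -0.9, 12.7]
opening: 0.221
[-6.49192741 -1.1832031  12.31145234] [ 0.46758967 -0.0567341   0.02579037] [-0.05768452  0.95949425  0.03841316]
```

View pics/w11z.png

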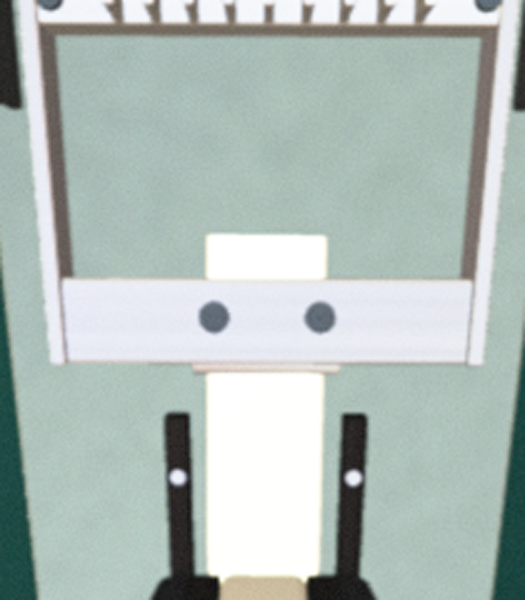

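View pics/s11z.png

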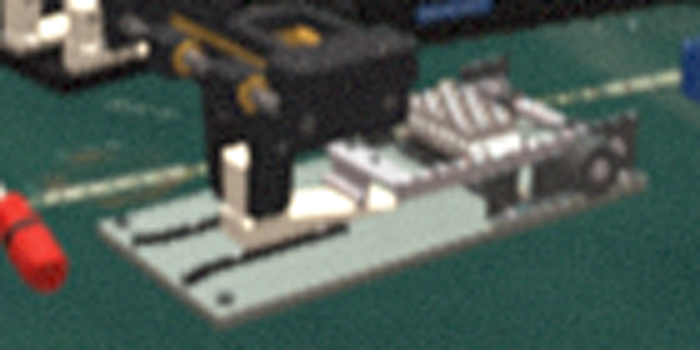

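```bash
python3 -m crank '[[[1,0.2,0,0,0,0,0],[1,0.45,0,0,0,0,0],[1,0.7,0,0,0,0,0],[1,0.9,0,0,0,0,0],[1,1.1,0,0,0,0,0],[1,1.25,0,0,0,0,0],[1,1.3,0,0,0,0,0],[1,1.3,0,0,0,0,0],[1,1.3,0,0,0,0,0]]]'
python3 - <<'E'
from h import *
import pickle
s=sense(); m=imaging.camera_model("wrist"); im=imaging.camera("wrist"); pickle.dump((s,m),open("w12.pkl","wb"))
cv2.imwrite("pics/w12z.png",cv2.resize(im[0:240,150:360,::-1],None,fx=2.5,fy=2.5,interpolation=cv2.INTER_CUBIC))
im=imaging.camera("side"); cv2.imwrite("pics/s12.png",im[:,:,::-1]);
cv2.imwrite("pics/s12z.png",cv2.resize(im[190:260,210:350,::-1],None,fx=5,fy=5,interpolation=cv2.INTER_CUBIC))
print(sense()['ft_force'],sense()['eef_pos'],sense()['moment'])
E
```

```text
time_s: 10.53
eef_pos: [0.4802, -0.0547, 0.0258]
tcp_rot: [-0.0, 0.997, 0.081, -0.001]
ft_force: [-7.8, -0.7, 13.3]
opening: 0.224
[-7.90539113 -0.93714099 12.88231328] [ 0.48025558 -0.05466062  0.02578945] [-0.0529594   1.08630232  0.02903255]
```

View pics/w12z.png

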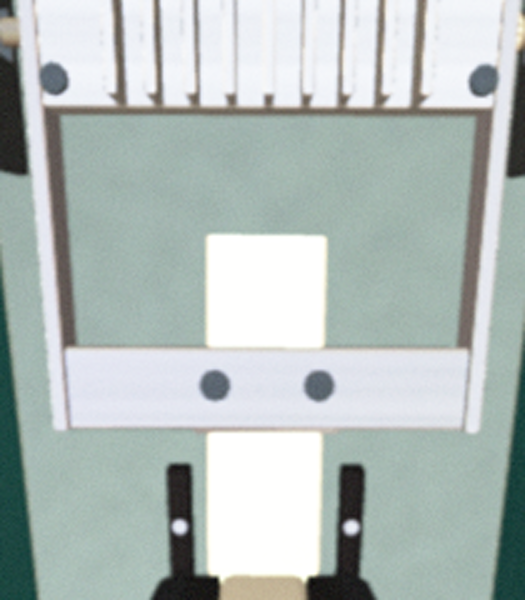

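View pics/s12z.png

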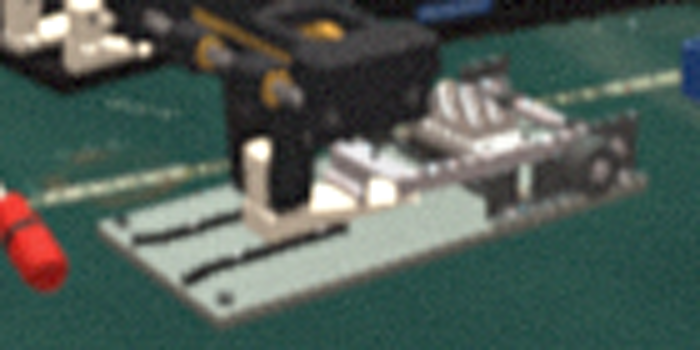

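Run:
```python
from h import *
import pickle
W=lambda p:((p[0]+.5)/2.5-.5+150,(p[1]+.5)/2.5-.5)
s,m=pickle.load(open("w12.pkl","rb")); e=s['eef_pos']; q=s['tcp_rot']; yaw=2*np.arctan2(q[2],q[1])
u=np.array([np.cos(yaw),np.sin(yaw)]); v=np.array([u[1],-u[0]])
for n,p,z in [('tip',(266,236),.010),('railendL',(180,465),.013),('railendR',(352,465),.013)]:
    d=onz(m,[W(p)],z)[0,:2]-e[:2]; print(n,(1000*np.array([d@u,d@v])).round(1))
# side view flow
a=cv2.imread("pics/s9.png",0); b=cv2.imread("pics/s12.png",0)
K=5.
pts=np.array([[400,195],[470,180],[560,150],[505,215],[225,300],[330,300],[345,230],[600,165],[640,185],[495,205]],np.float32)/K+np.array([210,190],np.float32)
n,st,err=cv2.calcOpticalFlowPyrLK(a,b,pts.reshape(-1,1,2),None,winSize=(9,9),maxLevel=0)
for p,nn,ss,ee in zip(pts,n[:,0],st,err): print(p.round(1),(nn-p).round(2),ss,ee)
ms=imaging.camera_model("side")
O=np.array([0.4128,-0.066])+0.135*np.array([np.cos(yaw),np.sin(yaw)])
def P(x,y,z): return np.r_[O+x*u-y*v,z]
for x,h in [(-20,.032*.135),(0,.032*.115),(55,.032*.06)]:
    A=P(x/1e3,-.045,.02); print(x,proj(ms,A),proj(ms,A+[0,0,h])-proj(ms,A))
# zoomed composites
c=lambda i:cv2.resize(i[205:245,260:350],None,fx=8,fy=8,interpolation=cv2.INTER_CUBIC)
cv2.imwrite("pics/cmp.png",np.vstack([c(cv2.imread("pics/s9.png"))[:290],c(cv2.imread("pics/s12.png"))[:290]]))
```

```text
tip [83.2 -0.6]
railendL [ 31.4 -21.1]
railendR [31.3 20. ]
[290. 229.] [ 1.17 -2.02] [1] [16.445215]
[304. 226.] [-0.61 -0.6 ] [1] [7.939815]
[322. 220.] [-0.57 -0.03] [1] [5.4679785]
[311. 233.] [-0.02  0.03] [1] [2.8383489]
[255. 250.] [0.   0.01] [1] [2.7094908]
[276. 250.] [ 0.22 -0.07] [1] [2.8001542]
[279. 236.] [ 0.08 -0.2 ] [1] [6.3580246]
[330. 223.] [0.01 0.06] [1] [3.0189042]
[338. 227.] [ 0.02 -0.02] [1] [2.6612654]
[309. 231.] [-0.01  0.  ] [1] [2.6743827]
-20 [[289.66219799 232.05421513]] [[ 0.01154754 -1.57812379]]
0 [[296.01146104 230.06139237]] [[ 0.01841571 -1.33213325]]
55 [[312.78230087 224.79758283]] [[ 0.02094215 -0.67808642]]
```

View pics/cmp.png

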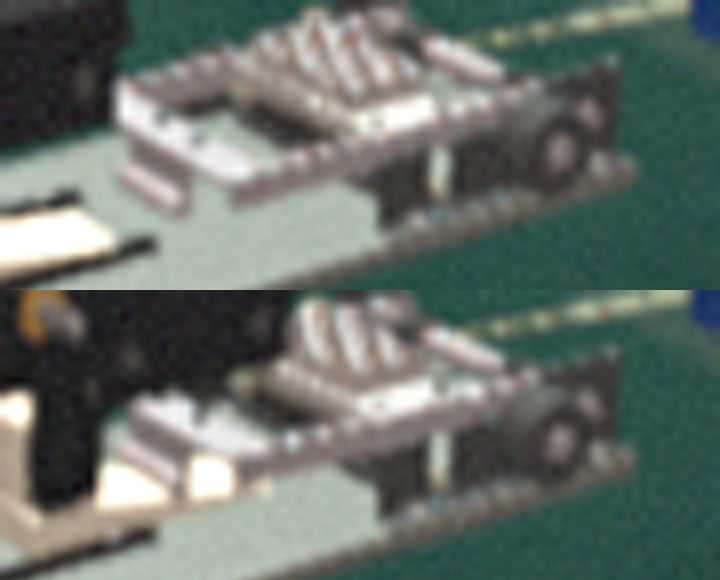

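```bash
python3 -m crank '[[[1,0,0,0,0,0,0],[1,0,0,0,0,0,0],[1,0,0,0,0,0,0],[1,0,0,0,0,0,0],[1,0,0,0,0,0,0],[1,0,0,0,0,0,0]]]'
python3 - <<'E'
from h import *
im=imaging.camera("wrist"); cv2.imwrite("pics/w13.png",im[:,:,::-1]); s=sense(); print(s['eef_pos'],s['qvel'].round(4),s['ft_force'])
a=cv2.resize(im[0:240,150:360,::-1],None,fx=2.5,fy=2.5,interpolation=cv2.INTER_CUBIC); b=cv2.imread("pics/w12z.png"); print(np.abs(a.astype(int)-b).mean())
E
```

```text
time_s: 11.13
eef_pos: [0.4802, -0.0547, 0.0258]
tcp_rot: [-0.0, 0.997, 0.081, -0.001]
ft_force: [-7.8, -1.4, 13.3]
opening: 0.224
[ 0.48025217 -0.05465291  0.02580011] [-0.     -0.0022 -0.0008  0.0016 -0.0004 -0.0006] [-7.94058851 -1.23826685 12.79959469]
1.6557798941798942
```

View pics/w13.png

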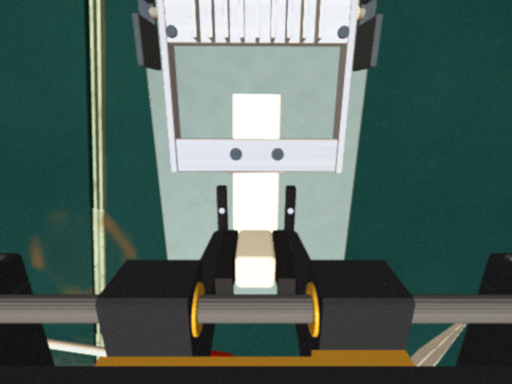

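The view is steady. The wedge tip shows at (256,95), past the carrier bar at row 155. The wedge is straight and centred between the rails at (222,210) and (290,210), and it is still gripped. I'm handing the job in.

```bash
python3 -c "
from workcell import close_job
print(close_job())"
```

```text
the job is handed in; nothing more can be done
None
```

The slim wedge is under the lifting lug and the print head is lifted by an estimated 1.9 mm. I handed the job in at about 11 s with the wedge still gripped. The gap comes from the wedge's position and the sizes you gave, because no camera shows the gap between head and roller directly.

**What I did:** I took the slim wedge by its post from the left-hand compartment, lifted it out and laid it flat in the guide channel. I then pushed it about 62 mm along the floor under the lug.

**Last checks:**
- **Wedge position:** the tip is about 17.5 mm past the mechanism's origin, measured against the rail ends in the wrist camera. That gives a lug rise of about 4.3 mm and a hinge angle of about 0.032 rad.
- **Lug rise:** the side camera shows the lug about 1.3 px higher than before, where about 1.6 px was expected. That is coarse, but it puts the gap at about 1.6 to 1.9 mm.
- **Alignment:** the wedge is centred in the channel to about 1 mm, and the arm and wedge are holding still.
- **Forces:** the wrist reads about 8 N of push and 13 N upward. The gripper opening matches the post, so the wedge is still held.

**What disagreed:** the top and wrist cameras differed by up to about 2 mm sideways. I aimed nearer the top camera's reading, then moved the wedge 1.2 mm to centre it between the rails. Single height measurements from two views scattered by 2 to 4 mm around the stated heights. Contact with the channel floor came at the height I expected.

**Not checked:** I did not re-measure the roller or the things lying about at the end. The arm touched none of them as far as the pictures and wrist force showed.

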